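# Lay the standing tube into the corner of the welding fixture

## Robot

A 7-joint arm with a two-finger parallel gripper is mounted at the origin on the work surface. World frame = base frame: x ahead of the robot, y to its left, z up, the work surface at z = 0. Lengths are in m, angles in rad, forces in N, time in s.
With the tool pointing down it reaches from about 0.375 to 0.925 m from the base axis. Payload 3.1 kg.
Tool frame: the origin (TCP) lies between the finger pads; the fingertips stand 19 mm ahead of it and the grasp point (between the pads) is the TCP; z points along the fingers, y is the direction in which the jaws open and shut (so a half turn about z gives the same grasp; the last joint's range is limited). The gripper opens to 85 mm and grips with 20 to 120 N. Pads are 22 mm wide; open, the fingers measure 114 mm over their backs; the gripper's body (76 mm by 85 mm) begins 54 mm behind the grasp point. The pads swing forward as they close: fully open they stand 13 mm farther back than shut.
Start: joints at [1.026, 0.383, 0.044, 1.598, -0.018, 1.161, -0.05], TCP at [0.281, -0.586, 0.25] pointing down, gripper open.
Joint ranges: [-2.61, 2.61], [-0.41, 2.15], [-1.48, 1.57], [0, 2.5], [-1.57, 4.71], [0.05, 1.97], [-2.85, 2.85]. Speed limits (rad/s): [2.79, 2.79, 3.14, 3.14, 3.14, 3.14, 3.14].

## Interface

Orientations are given as a unit quaternion [x, y, z, w].
In Python, from bench import move_ptp, movel, move_j, move_gripper, pause, inverse_kinematics, read_camera, camera_params, MotionError, sign_off, look_for, tip_of, read_time_s, read_qpos, read_joint_vel, read_effort, read_eef_pos, read_tcp_rot, read_ft_force, read_ft_torque, read_finger_gap gives the robot as it stands. Calls block until the motion is done:
- move_ptp(position, orientation): joint-space move of the TCP to a pose.
- movel(position, orientation=None, speed=0.15): straight line of the TCP; orientation=None keeps the orientation; speed is the mean speed in m/s.
- move_j(angles): joint-space move.
- move_gripper(opening, effort=None): finger opening in m; effort is the grip in N (None keeps the last); returns when the fingers have stopped.
- pause(seconds).
- inverse_kinematics(position, orientation): joint angles nearest the present ones, or None.
- read_camera(name): name is "scene" or "top" or "wrist"; returns the picture (384x512x3 uint8, red, green, blue); there is no depth.
- camera_params(name): a dict with "K" (3x3 intrinsics, pixels), "camera_from_world" (4x4, takes a point from world to camera coordinates). Camera axes: x right, y down, z forward; pixel columns grow to the right and rows downward; lengths in m; the calibration is good to about 2 mm. A picture is of the moment at which its call begins: read the wrist's pose just before it. camera_params takes no time and is no camera call; for the wrist camera it gives the pose at the moment of the call.
A pose or a line that the arm cannot do raises MotionError and nothing moves.
- sign_off(): hands the job in, once; it reports no verdict.
Trained networks look in the newest picture that a camera, given by its name, has taken for a name from the list of things; names that differ only in an ending like _2 or _b are one class to them, and where a whole thing is asked for, a point or a joint stands for the part that bears it (a point fixed in the world has none). Each returns a list of dicts, best first, with "confidence" (0 to 1); they miss things now and then, are a little off and sometimes report something else, mostly with a low value. They report only what shows in the picture. A call takes as long as a camera call. They do not tell look-alikes from the thing itself.
- look_for(camera, name): "at" ([column, row] in pixels, amid what is visible of it).
- tip_of(camera, name): "at" ([column, row] in pixels: a listed point, or the origin of a listed thing).
Readings, each from a call of its own:
- read_time_s(): time.
- read_qpos(): joint angles.
- read_joint_vel(): joint speeds.
- read_effort(): joint torques, N m.
- read_eef_pos(): TCP position.
- read_tcp_rot(): TCP orientation.
- read_ft_force(): force on the tool from outside, world axes, zero at the start.
- read_ft_torque(): the same for the moment, N m.
- read_finger_gap(): finger opening in m.
Only numpy, scipy, OpenCV 4.12 (cv2) and the standard library are available. Lean on these libraries where they do the work, as an engineer would, in place of code of your own. Each camera call takes 0.05 s, during which the arm holds its last target. There are 200 camera calls.

## Task

Tip over the tall square steel tube that stands on the fixture plate, then push it along the plate until it lies flat with one long side flush against the back fence and one end up against the small bolted end stop. Only push it with the fingers: do not lift it off the plate, and leave the short offcut, the valve cap and the magnet where they are.

Things in the scene. Friction and masses are not known exactly. Their poses are not given: they have to be found in the camera images.
- fixture: Flat steel fixture plate, fixed, 250 (x) x 520 (y) x 10 mm thick, with a back fence. Origin on the table at the underside of the plate; plate top is 10 mm above it; the plate spans x -140 to +110 mm and y -260 to +260 mm. Its x axis points away from the robot (yaw within about 0.2 rad), y along the fence, z up. The fence is an upright steel strip, 30 mm high above the plate, 440 mm long, centred on y = 0; its face (towards the robot) in the plane x = +80 mm.
- stop: End stop: steel block with two bolt heads fixed on the plate, beside the fence: 60 (x) x 20 (y) x 30 mm high (bolt heads 6 mm more). Origin at the centre of its underside on the plate top; axes as the fixture's. It stands near either the +y or the -y end of the fence, its inner face 205 mm from the fixture's centre line.
- tube_mid (a point): Centre of the tall loose square tube of dark steel, 50 x 50 mm in section, 140 mm long, 4 mm wall, open at both ends, about 0.7 kg. It starts standing on one end on the plate about the middle of the fixture. Its z axis is the tube's long axis (up at the start), x and y are normal to its flat sides. The centre is 70 mm above the plate when standing, 25 mm when lying.
- tube_foot (a point): Centre of the end face on which the tall tube stands at the start (70 mm from its centre). Axes as tube_mid. It is level with the plate top at the start, and 25 mm above the plate when the tube lies flat.
- tube_head (a point): Centre of the tall tube's upper end face (70 mm from its centre). Axes as tube_mid.
- offcut: Bystander: short loose offcut of the same square tube, 50 x 50 x 60 mm high, standing at the other end of the fence from the end stop. Origin at the centre of its underside.
- valve_cap: Bystander: grey domed gas-cylinder valve cap, 64 mm in diameter, 82 mm high, loose on the table left of the plate. Origin at the centre of its underside.
- magnet: Bystander: flat red welding magnet, 75 x 75 x 16 mm, loose on the table right of the plate. Origin at the centre of its underside.
There are look-alikes about, which are no part of the job. Of the things like the part that bears tube_mid, leave any that is pink; of the rest the smaller one is meant.

How it is judged:
By the outcome, as a careful person would: the job done as asked, in the order asked, and still so for the second after the job is handed in, with the robot touching nothing.
It also fails if it takes over 64 s, if anything falls off the work surface, if the arm or the gripper's body presses on something with over 40 N, if the wrist force passes 120 N, or if a joint passes its speed limit or range.

## Working session

There is one attempt and no reset: what is moved stays moved. The work goes in short steps, each a Python script; the robot and the scene stay as the last script left them, time stands still between calls to the robot, and variables do not carry over. Pictures are saved under pics/ and viewed, about 8 in all and at most 12, crops included, and the job is handed in when it is done.

```bash
mkdir -p pics; ls; python3 - <<'E'
from bench import *
import cv2,numpy as np
for c in("scene","top"):
    im=read_camera(c); cv2.imwrite(f"pics/{c}0.png",im[:,:,::-1])
    p=camera_params(c); print(c,p["K"],p["camera_from_world"])
    for n in("fixture","stop","tube_mid","tube_foot","tube_head","offcut"):
        print(n,[(np.round(d["at"]).tolist(),round(d["confidence"],2)) for d in tip_of(c,n)])
print(read_time_s(),read_tcp_rot())
a=cv2.imread("pics/scene0.png");b=cv2.imread("pics/top0.png")
cv2.imwrite("pics/both.png",cv2.resize(np.vstack([a,b]),(800,1200))[:,:])
E
```

```text
pics
scene [[376.24024246   0.         257.60873382]
 [  0.         376.24024246 191.84552356]
 [  0.           0.           1.        ]] [[-0.73624297  0.6767024  -0.0044886   0.40077282]
 [ 0.36499233  0.39150379 -0.84469248 -0.09143287]
 [-0.56984813 -0.6235372  -0.5352331   1.56561985]
 [ 0.          0.          0.          1.        ]]
fixture [([250.0, 220.0], 0.56), ([384.0, 274.0], 0.31)]
stop [([280.0, 264.0], 0.74), ([258.0, 218.0], 0.64)]
tube_mid [([221.0, 250.0], 0.86), ([311.0, 184.0], 0.82), ([259.0, 202.0], 0.71)]
tube_foot [([304.0, 204.0], 0.9), ([222.0, 271.0], 0.63), ([256.0, 222.0], 0.56)]
tube_head [([219.0, 227.0], 0.77), ([306.0, 162.0], 0.69), ([258.0, 185.0], 0.63)]
offcut [([209.0, 198.0], 0.73)]
top [[374.75529982   0.         255.07863817]
 [  0.         374.75529982 191.22968274]
 [  0.           0.           1.        ]] [[ 0.05054315 -0.99871338 -0.00411881 -0.02332532]
 [-0.97841662 -0.04868774 -0.20082436  0.55829936]
 [ 0.20036545  0.01418021 -0.9796186   1.12267847]
 [ 0.          0.          0.          1.        ]]
fixture [([260.0, 196.0], 0.85)]
stop [([202.0, 169.0], 0.47), ([255.0, 191.0], 0.24)]
tube_mid [([232.0, 128.0], 0.86), ([241.0, 257.0], 0.65), ([259.0, 196.0], 0.63)]
tube_foot [([258.0, 201.0], 0.89), ([236.0, 137.0], 0.64), ([244.0, 258.0], 0.61)]
tube_head [([256.0, 193.0], 0.56)]
offcut [([325.0, 190.0], 0.85)]
0.7 [9.75145264e-01 2.21566496e-01 1.18662551e-05 4.02105693e-05]
```

View pics/scene0.png

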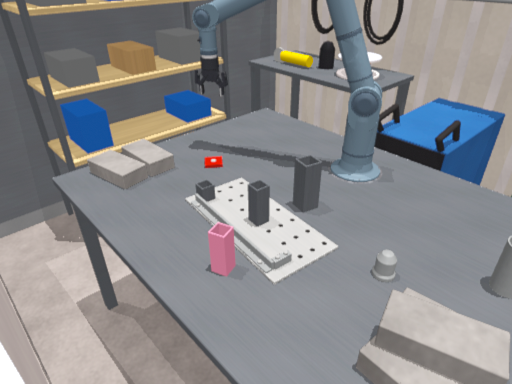

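View pics/top0.png

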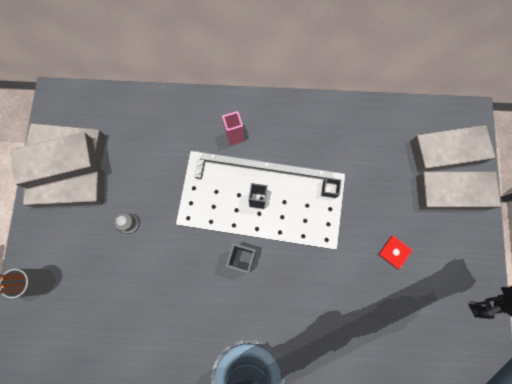

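The top view shows the target tube at (258,195) mid-plate and the end stop at the left (+y) end, at (200,169). The offcut is at (331,187). The larger dark look-alike is at (241,257) between the robot and the plate, and the pink one is behind the fence.

```bash
cat > h.py <<'E'
from bench import *
import cv2,numpy as np
def ray(c,uv,z):
    p=camera_params(c);T=np.linalg.inv(p["camera_from_world"])
    d=T[:3,:3]@np.linalg.inv(p["K"])@[uv[0],uv[1],1.];o=T[:3,3]
    return o+d*(z-o[2])/d[2]
def proj(c,P):
    p=camera_params(c);q=p["camera_from_world"]@np.r_[P,1];q=p["K"]@q[:3];return q[:2]/q[2]
E
python3 - <<'E'
from h import *
im=cv2.imread("pics/top0.png")
m=(im.min(2)>185).astype(np.uint8)
m=cv2.morphologyEx(m,cv2.MORPH_CLOSE,np.ones((5,5)))
n,l,s,_=cv2.connectedComponentsWithStats(m);i=1+np.argmax(s[1:,4]);print(s[i])
pts=np.argwhere(l==i)[:,::-1]
w=np.array([ray("top",p,.01)[:2] for p in pts],np.float32)
r=cv2.minAreaRect(w);print("rect",r,cv2.boxPoints(r).tolist())
for n,uv,z in(("stop",(202,169),.01),("foot",(258,201),.01),("head",(256,193),.15),("offcut",(325,190),.01),("big top",(241,257),.1),("fixture",(260,196),0)):print(n,ray("top",uv,z).round(3))
for n,uv,z in(("fixture",(250,220),0),("foot",(256,222),.01),("head",(258,185),.15),("bigfoot",(304,204),0),("offc",(209,198),.01)):print("sc",n,ray("scene",uv,z).round(3))
c=cv2.resize(im[145:285,170:350],None,fx=4,fy=4,interpolation=cv2.INTER_CUBIC);cv2.imwrite("pics/crop.png",c)
E
```

```text
[  176   151   169    98 11258]Traceback (most recent call last):
  File "<stdin>", line 7, in <module>
  File "h.py", line 4, in ray
    p=camera_params(c);T=np.linalg.inv(p["camera_from_world"])
ValueError: time passes only in moves, steps and waits
```

```bash
cat > h.py <<'E'
from bench import *
import cv2,numpy as np
C={c:camera_params(c) for c in("scene","top")}
def ray(c,uv,z):
    p=C[c];T=np.linalg.inv(p["camera_from_world"])
    d=T[:3,:3]@np.linalg.inv(p["K"])@[uv[0],uv[1],1.];o=T[:3,3]
    return o+d*(z-o[2])/d[2]
def proj(c,P):
    p=C[c];q=p["camera_from_world"]@np.r_[P,1];q=p["K"]@q[:3];return q[:2]/q[2]
E
python3 - <<'E'
from h import *
im=cv2.imread("pics/top0.png")
m=(im.min(2)>185).astype(np.uint8)
m=cv2.morphologyEx(m,cv2.MORPH_CLOSE,np.ones((5,5)))
n,l,s,_=cv2.connectedComponentsWithStats(m);i=1+np.argmax(s[1:,4]);print(s[i])
pts=np.argwhere(l==i)[:,::-1]
w=np.array([ray("top",p,.01)[:2] for p in pts],np.float32)
r=cv2.minAreaRect(w);print("rect",r,cv2.boxPoints(r).tolist())
for n,uv,z in(("stop",(202,169),.01),("foot",(258,201),.01),("head",(256,193),.15),("offcut",(325,190),.01),("big top",(241,257),.1),("fixture",(260,196),0)):print(n,ray("top",uv,z).round(3))
for n,uv,z in(("fixture",(250,220),0),("foot",(256,222),.01),("head",(258,185),.15),("bigfoot",(304,204),0),("offc",(209,198),.01)):print("sc",n,ray("scene",uv,z).round(3))
c=cv2.resize(im[145:285,170:350],None,fx=4,fy=4,interpolation=cv2.INTER_CUBIC);cv2.imwrite("pics/crop.png",c)
E
```

```text
[  176   151   169    98 11258]
rect ((0.5454565286636353, -0.015620112419128418), (0.5202592611312866, 0.24955075979232788), 84.05317687988281) [[0.39440178871154785, -0.26142242550849915], [0.6426095962524414, -0.2872772514820099], [0.6965112686157227, 0.2301822006702423], [0.4483034610748291, 0.25603702664375305]]
stop [0.635 0.185 0.01 ]
foot [ 0.536 -0.006  0.01 ]
head [0.535 0.    0.15 ]
offcut [ 0.584 -0.223  0.01 ]
big top [0.352 0.035 0.1  ]
fixture [ 0.555 -0.011  0.   ]
sc fixture [ 0.548 -0.034  0.   ]
sc foot [ 0.55  -0.002  0.01 ]
sc head [ 0.54  -0.001  0.15 ]
sc bigfoot [0.342 0.027 0.   ]
sc offc [ 0.577 -0.226  0.01 ]
```

View pics/crop.png

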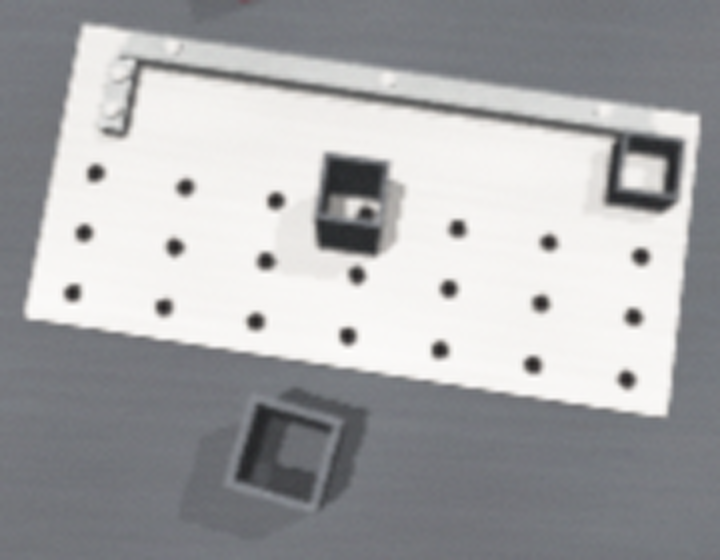

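```bash
cat >> h.py <<'E'
from scipy.spatial.transform import Rotation as R
yaw=-0.104; ex=np.array([np.cos(yaw),np.sin(yaw)]); ey=np.array([-ex[1],ex[0]]); O=np.array([.560,-.017])
def W(x,y,z): return [*(O+x*ex+y*ey),z+.01]      # fixture coords, z above plate top
def F(P): d=np.array(P[:2])-O; return np.array([d@ex,d@ey,P[2]-.01])
def ori(jaw):
    y=np.r_[jaw,0];z=np.array([0,0,-1.]);return R.from_matrix(np.c_[np.cross(y,z),y,z]).as_quat().tolist()
QX=min([ori(ex),ori(-ex)],key=lambda q:-abs(np.dot(q,[.975,.222,0,0])))
QY=min([ori(ey),ori(-ey)],key=lambda q:-abs(np.dot(q,[.975,.222,0,0])))
def shot(c,n): im=read_camera(c); cv2.imwrite(f"pics/{n}.png",im[:,:,::-1]); return im
E
python3 - <<'E'
from h import *
for q in(QX,QY,ori(ex),ori(-ex),ori(ey),ori(-ey)):
    a=inverse_kinematics(W(-.021,-.06,.19),q); print(np.round(q,2),None if a is None else np.round(a,2))
move_gripper(.015,20)
move_ptp(W(-.021,-.075,.22),QX)
movel(W(-.021,-.065,.124))
print(read_time_s(),F(read_eef_pos()),read_ft_force())
for y in(-.02,-.005,.01,.025,.035):
    movel(W(-.021,y,.124),speed=.06); print(y,np.round(read_ft_force(),1),F(read_eef_pos()).round(3))
pause(.5)
movel(W(-.021,-.03,.16))
a=shot("top","top1");b=shot("scene","sc1")
v=np.hstack([a[130:290,150:370],b[130:290,150:370]])[:,:,::-1]
cv2.imwrite("pics/v1.png",cv2.resize(v,(800,291),interpolation=cv2.INTER_CUBIC));print(read_time_s())
E
```

```text
[0.74 0.67 0.   0.  ] [ 0.48  0.26 -0.47  1.9   0.14  1.01 -0.16]
[ 1.   -0.05  0.    0.  ] [ 0.32  0.24 -0.29  1.9   0.08  1.01 -1.68]
[0.74 0.67 0.   0.  ] [ 0.48  0.26 -0.47  1.9   0.14  1.01 -0.16]
[-0.67  0.74  0.    0.  ] [-0.99  0.63  1.39  1.96 -0.69  1.16 -2.57]
[0.05 1.   0.   0.  ] [ 0.6   0.29 -0.61  1.89  0.19  1.02  1.37]
[ 1.   -0.05  0.    0.  ] [ 0.32  0.24 -0.29  1.9   0.08  1.01 -1.68]
4.1667 [-0.02019641 -0.06522513  0.12467182] [ 0.49676454 -0.46911789 -0.09443799]
-0.02 [ 0.4 -2.  -0.8] [-0.021 -0.021  0.124]
-0.005 [0.  1.3 0. ] [-0.021 -0.004  0.124]
0.01 [-0.6 -0.2  0. ] [-0.021  0.011  0.124]
0.025 [-0.1 -0.7 -0.7] [-0.021  0.026  0.124]
0.035 [-0.  -0.3  0.4] [-0.021  0.036  0.124]
7.825
```

View pics/v1.png

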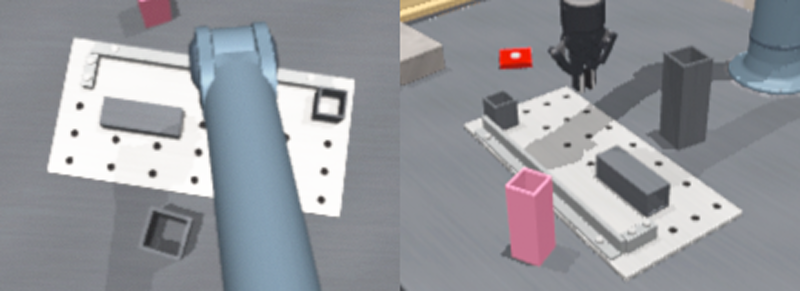

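The tube now lies flat, parallel to the fence, with its left end about 35 mm short of the stop. Next I measure it and push it to the fence with the open fingers.

```bash
python3 - <<'E'
from h import *
a=[F(ray("top",(150+u/1.818,130+v/1.818),.06)) for u,v in((107,97),(183,108))]
print(np.round(a,3)); yc=(a[0][1]+a[1][1])/2; xf=np.mean([a[0][0],a[1][0]])-.05; print("yc",yc,"front x",xf)
yc=np.clip(yc,.08,.13)
x0=xf-.011-.03
movel(W(-.021,-.03,.25),speed=.3)
move_gripper(.085)
move_ptp(W(x0,yc,.2),QY)
movel(W(x0,yc,.08),speed=.2); print(read_ft_force().round(1) if hasattr(read_ft_force(),'round') else read_ft_force())
movel(W(x0,yc,.022),speed=.15)
print(read_time_s(),F(read_eef_pos()),np.round(read_ft_force(),1))
x=.005; movel(W(x,yc,.022),speed=.06)
while x<.03:
    x+=.004; movel(W(x,yc,.022),speed=.03)
    f=np.array(read_ft_force())[:2]@ex; print(round(x,3),round(f,1),F(read_eef_pos()).round(4))
    if f<-12: break
movel(W(x-.05,yc,.022),speed=.15); movel(W(x-.05,yc,.15),speed=.3)
print(read_time_s())
E
```

```text
[[-0.001  0.169  0.05 ]
 [-0.001  0.036  0.05 ]]
yc 0.10258497099540928 front x -0.05097768225121699
[ 0.7 -0.1  0. ]
11.8583 [-0.09114218  0.10293532  0.02285976] [0.5 0.4 0.5]
0.009 -5.0 [0.0059 0.1027 0.0207]
0.013 -5.0 [0.01   0.1028 0.0206]
0.017 -4.9 [0.014  0.1028 0.0206]
0.021 -6.4 [0.0181 0.1028 0.0206]
0.025 -5.9 [0.0219 0.1028 0.0206]
0.029 -13.5 [0.0218 0.1027 0.0203]
16.3833
```

```bash
python3 - <<'E'
from h import *
move_gripper(0)
move_ptp(W(.05,-.02,.16),QX)
movel(W(.05,-.02,.058),speed=.2); print(F(read_eef_pos()),np.round(read_ft_force(),1))
y=.03; movel(W(.05,y,.058),speed=.06)
while y<.075:
    y+=.004; movel(W(.05,y,.058),speed=.03)
    f=np.array(read_ft_force())[:2]@ey; print(round(y,3),round(f,1),F(read_eef_pos()).round(4))
    if f<-12: break
movel(W(.05,y-.05,.058),speed=.15); movel(W(.05,y-.05,.2),speed=.3)
move_ptp(W(-.08,-.1,.2),QX)
a=shot("top","top2");b=shot("scene","sc2")
v=np.hstack([a[140:240,170:280],b[180:280,200:310]])[:,:,::-1]
cv2.imwrite("pics/v2.png",cv2.resize(v,(800,364),interpolation=cv2.INTER_CUBIC));print(read_time_s())
E
```

```text
[ 0.05067334 -0.01937684  0.0586836 ] [ 0.3 -0.   0.8]
0.034 -7.4 [0.05   0.0303 0.0579]
0.038 -7.7 [0.05   0.0332 0.0579]
0.042 -8.4 [0.05   0.0368 0.0579]
0.046 -8.7 [0.05   0.0407 0.0579]
0.05 -8.6 [0.05   0.0446 0.0579]
0.054 -9.0 [0.0501 0.0486 0.0579]
0.058 -8.6 [0.05   0.0525 0.0579]
0.062 -9.6 [0.0501 0.0551 0.0579]
0.066 -14.7 [0.0501 0.0553 0.0579]
24.7917
```

View pics/v2.png

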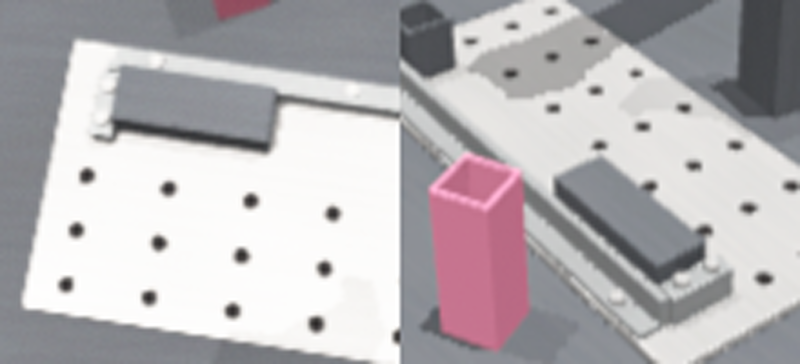

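The tube is against both the stop and the fence. The finger stopped at y = 55 mm and I predicted 54. The fence side may have opened slightly during the end push, so I'll give each side one more nudge.

```bash
python3 - <<'E'
from h import *
def press(P,d,e,lim,tol,n=8):
    for k in range(n):
        P=P+d; movel(W(*P),speed=.03)
        f=np.array(read_ft_force())[:2]@e; print(P.round(3),round(f,1),F(read_eef_pos()).round(4))
        if f<-lim: break
    return P
move_gripper(.085)
move_ptp(W(-.03,.130,.2),QY); movel(W(-.03,.130,.022),speed=.2); movel(W(.012,.130,.022),speed=.08)
P=press(np.array([.012,.130,.022]),np.array([.003,0,0]),ex,14,0)
movel(W(-.03,.130,.022),speed=.15); movel(W(-.03,.130,.2),speed=.3)
move_gripper(0)
move_ptp(W(.05,.0,.16),QX); movel(W(.05,.0,.058),speed=.2); movel(W(.05,.045,.058),speed=.08)
press(np.array([.05,.045,.058]),np.array([0,.003,0]),ey,12,0)
movel(W(.05,.0,.058),speed=.15); movel(W(.05,.0,.2),speed=.3)
move_ptp(W(-.08,-.1,.2),QX)
a=shot("top","top3");b=shot("scene","sc3")
c0=cv2.imread("pics/top0.png")
v=np.hstack([a[100:280,90:420],b[130:310,150:420]])[:,:,::-1]
cv2.imwrite("pics/v3.png",cv2.resize(v,(800,240),interpolation=cv2.INTER_CUBIC))
v=a[145:200,185:255][:,:,::-1];cv2.imwrite("pics/v4.png",cv2.resize(v,None,fx=9,fy=9,interpolation=cv2.INTER_CUBIC));print(read_time_s())
E
```

```text
[0.015 0.13  0.022] 0.2 [0.0148 0.13   0.022 ]
[0.018 0.13  0.022] -0.1 [0.0182 0.13   0.0221]
[0.021 0.13  0.022] 0.6 [0.0213 0.1299 0.0221]
[0.024 0.13  0.022] -6.2 [0.0221 0.13   0.0217]
[0.027 0.13  0.022] -11.4 [0.022  0.13   0.0213]
[0.03  0.13  0.022] -15.7 [0.0218 0.13   0.0209]
[0.05  0.048 0.058] 0.1 [0.05   0.0476 0.0579]
[0.05  0.051 0.058] -0.5 [0.05   0.0513 0.058 ]
[0.05  0.054 0.058] 0.2 [0.05   0.0545 0.0581]
[0.05  0.057 0.058] -3.7 [0.0501 0.0549 0.0579]
[0.05  0.06  0.058] -8.0 [0.0501 0.0551 0.0579]
[0.05  0.063 0.058] -11.5 [0.0501 0.0552 0.0579]
[0.05  0.066 0.058] -13.9 [0.0501 0.0553 0.0578]
39.2667
```

View pics/v3.png

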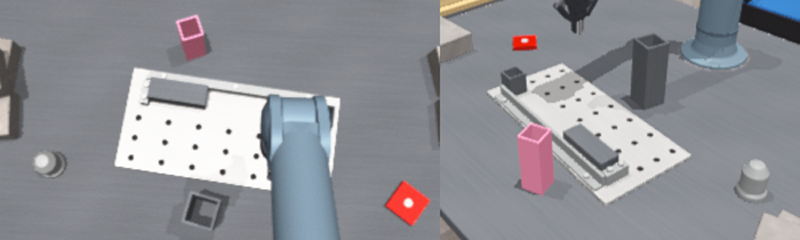

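View pics/v4.png

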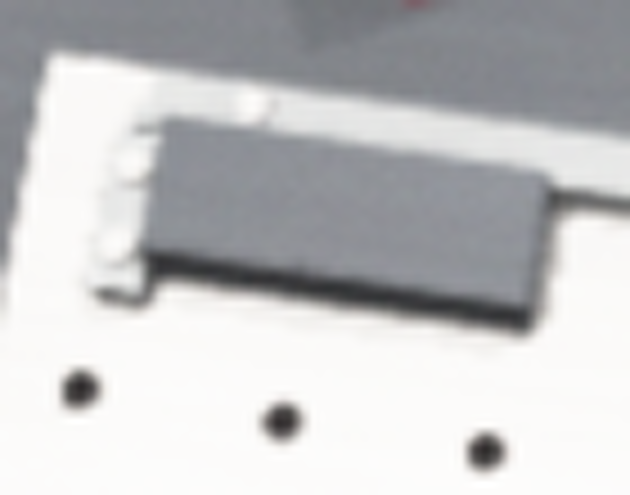

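Both re-pushes met firm resistance at the same places as before (x = 22 mm, y = 55 mm). The pictures show the tube flush at the fence and the stop, and the other objects in place.

```bash
python3 -c "
from bench import *
sign_off();print('ok')"
```

```text
the job is handed in; nothing more can be done
ok
```

The job is done and handed in at about 39 s of the 64 s allowed. I tipped the tube towards the end stop, pushed it to the fence with the open fingers, then slid it along by its end to the stop. I only pushed it and did not grip or lift it.

**Contact checks:** I pushed the tube a second time against the fence and then the stop. Resistance came at the same places as the first time: finger at x = 22 mm at the fence and y = 55 mm at the stop. I expected 19 mm and 54 mm, which is within calibration error. The highest push force I read was about 16 N.

**Picture checks:** The last pictures show the tube lying flat, flush with the fence and touching the stop. The magnet, valve cap and both look-alikes are where they were. The arm partly hid the offcut in the last top view, but the scene view shows it standing in place. The arm was clear of everything, and no check failed.

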